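Close up the wrap station

ROBOT

A 6-joint arm with a two-finger parallel gripper is mounted at the origin on the work surface. World frame = base frame: x ahead of the robot, y to its left, z up, the work surface at z = 0. Lengths are in mm, angles in rad, forces in N, time in s.
With the tool pointing down it reaches from about 275 to 750 mm from the base axis. Payload 10.2 kg.
Tool frame: the origin (TCP) lies between the finger pads; the fingertips stand ctrl.tips_ahead ahead of it and the grasp point (between the pads) lies 8 mm behind it (ctrl.tips_ahead is the distance from the TCP to the fingertips, in mm); z points along the fingers, y is the direction in which the jaws open and shut (so a half turn about z gives the same grasp; the last joint's range is limited). The gripper opens to 85 mm and grips with 20 to 120 N. Pads are 22 mm wide; open, the fingers measure 114 mm over their backs; the gripper's body (76 mm by 85 mm) begins 54 mm behind the grasp point. The pads swing forward as they close: fully open they stand 13 mm farther back than shut.
Start: joints at [1.018, 0.313, 1.498, -0, 1.331, -0.223], TCP at [170.036, 496.708, 242.294] pointing down, gripper open.
Joint ranges: [-2.94, 2.94], [-0.97, 2.17], [0.19, 2.56], [-1.23, 4.37], [0.02, 3.11], [-2.88, 2.88]. Speed limits (rad/s): [2.39, 2.39, 3.01, 3.14, 3.14, 3.14].

INTERFACE

Orientations are given as a unit quaternion [w, x, y, z].
In Python, from rig import ctrl gives the robot as it stands. The module is installed in compiled form; this text tells all that it offers.
- The arm moves only by the tool move_arm, never from a script. Its argument "motion" is a list of rows, each an object with "offset": the shift along the tool's x, y, z in m, a list of three; "angular": the turn, a rotation vector about the tool's x, y, z in degrees, a list of three; "jaw": the finger opening in m, from 0 to 0.0854. In form: [{"offset": [tx, ty, tz], "angular": [ax, ay, az], "jaw": jaw}, ...]. A call has 1 to 5 rows; each row is the pose to reach, as a shift and turn from the pose commanded when the call began, along the tool's axes at that moment; what a row does not reach only later rows make up. A row lasts 1/8 s, in which the tool goes at most 62.5 mm and 10.7 degrees, less where a joint would pass 70% of its speed; a pose out of reach is approached as far as the arm can. A call with a gripper value outside its range is refused whole. The fingers move at their own pace and stop on an object; "squeeze" is the grip in N (left out, the last holds). Time passes only in rows, so rows that repeat a pose let the fingers close. It gives the time, the measured TCP pose, the force and the opening at its end, in the units of the state.
- ctrl.sense(): the state, without advancing time (a new reading comes with each control period).
- ctrl.capture(name): name is "scene" or "side" or "wrist"; returns a dict with "img" (420x560x3 uint8, red, green, blue), "intrinsics" (3x3 intrinsics, pixels), "rvec" (rotation vector, rad) and "tvec" (3), from world to camera coordinates, as OpenCV has them. Camera axes: x right, y down, z forward; pixel columns grow to the right and rows downward; lengths in mm; the calibration is good to about 2 mm. The wrist camera is an equidistant fisheye: a pixel r from the principal point sees the ray r / f radians off the axis. A picture is of the moment at which its call begins. There is no depth.
- ctrl.finish_job(): hands the job in, once; it reports no verdict.
The state is a dict: "time_s": time; "joints": joint angles; "dq": joint speeds; "tau": joint torques, N m; "eef_pos": TCP position; "ee_rot": TCP orientation; "force": force on the tool from outside, world axes, zero at the start; "wrist_torque": the same for the moment, N m; "grip_width": opening from 0.0 (shut) to 1.0 (fully open).
Only numpy, scipy, OpenCV 4.12 (cv2) and the standard library are available. Lean on these libraries where they do the work, as an engineer would, in place of code of your own. Each camera call takes 0.05 s, during which the arm holds its last target. There are 200 camera calls.

TASK

Close up the wrap station by pushing gently with the fingertips: first push the blue-edged clear hood all the way across so that it covers the filling pans, then push fully home the drawer that holds the orange-capped jar. Leave the drawer with the green-capped jar open just as it is, tip or lift nothing, and do not disturb the soap bottle, the pepper mill or the ramekin.

Things in the scene. Friction and masses are not known exactly. Their poses are not given: they have to be found in the camera images.
- station: Fixed aluminium wrap station, x -75 to +90 mm, y -210 to +210 mm, deck top 135 mm above the bench. Origin: on the bench under its middle; x points away from the robot, y to its left, z up. Filling pans are sunk in the deck's left half (y 15 to 200). Two drawers side by side in its front (-x), centred at y +102.5 (left) and -102.5 (right). The hood runs on the deck along y.
- hood (a joint): Position of the hood in m: 0 = fully closed over the pans (end stop), growing as it slides to the station's -y, 0.2 = fully open. Starts open by 0.10 to 0.19. Runs stiffly (about 1.5 N of friction), stays where it is left.
- hood_push (a point): Point on the upright right-hand (-y) end face of the hood, to push towards the station's +y. Hood: clear box-shaped cover with blue ends, 125 (x) by 200 (y) by 22 mm high, underside 139 mm, top 161 mm above the bench. The point is half-way up (150 mm above the bench), 17.5 mm from the face's front end; the face may be pushed anywhere along its 125 mm. Axes as the station's.
- drawer_left (a joint): Opening of the left (+y) drawer in m: 0 = fully shut (end stop), growing as it comes out along the station's -x. Starts open by 0.07 to 0.10. About 1.5 N of friction, stays where it is left.
- drawer_right (a joint): Opening of the right (-y) drawer in m; as the left one.
- drawer_left_front (a point): Point on the outer face of the left drawer's plain, handle-less steel front, to push towards the station's +x. Front: 200 mm wide, 14 mm thick, from 28 to 106 mm above the bench; the point is at mid-width, 83 mm above the bench. Shut, the face is at x -90 mm of the station, 15 mm proud of the housing and 50 mm nearer than the hood's front side. Axes as the station's.
- drawer_right_front (a point): The same point on the right drawer's front.
- jar_orange_mid (a point): Centre, half-way up, of the small loose jar with orange cap and label, 42 mm across, 52 mm high, z up. It stands on the floor of one of the two drawers (left or right), its centre 63 mm above the bench; the drawer it stands in is the one to shut.
- jar_green_mid (a point): The same for the green-capped jar, which stands in the other drawer, the one to leave open.
- soap: Loose soap bottle with green label, 60 mm across, 170 mm high, left of the station; origin at the centre of its underside. Leave alone.
- mill: Loose dark wooden pepper mill, 52 mm across, 120 mm high, right of the station; origin at the centre of its underside. Leave alone.
- ramekin: Loose, empty white ceramic ramekin, 72 mm across, 40 mm high, to the right of the right drawer; origin at the centre of its underside. Leave alone.
Things that resemble listed ones, but are neither listed nor needed, are in the scene too. What is shaped like the part that bears jar_green_mid but black or red is not meant.

How it is judged:
By the outcome, as a careful person would: the job done as asked, in the order asked, and still so for the second after the job is handed in, with the robot touching nothing.
It also fails if it takes over 48 s, if anything falls off the work surface, if the arm or the gripper's body presses on something with over 40 N, if the wrist force passes 120 N, or if a joint passes its speed limit or range.

## Working session

There is one attempt and no reset: what is moved stays moved. The work goes in short steps, Python scripts to look and compute and a tool call to move; the robot and the scene stay as the last step left them, time stands still between calls to the robot, and variables do not carry over. Pictures are saved under pics/ and viewed, about 8 in all and at most 12, crops included, and the job is handed in when it is done.

Besides the shell and the picture viewer there is one more tool, called by a JSON object that holds its "fn" and its "kwargs", one argument or row to a line. move_arm: Moves the arm, as the interface text tells. Its arguments: {"type":"object","properties":{"motion":{"type":"array","items":{"type":"object","properties":{"offset":{"type":"array","items":{"type":"number"}},"angular":{"type":"array","items":{"type":"number"}},"jaw":{"type":"number"}}}},"squeeze":{"type":"number"}},"required":["motion"]}

```bash
mkdir -p pics
python3 - <<'E'
from rig import ctrl
import cv2,pickle
s=ctrl.sense(); print({k:s[k] for k in('time_s','eef_pos','ee_rot','force','grip_width')},ctrl.tips_ahead)
for n in('scene','side'):
    c=ctrl.capture(n); pickle.dump(c,open(n+'.pkl','wb'))
    cv2.imwrite(f'pics/{n}0.png',c['img'][:,:,::-1]); print(n,c['intrinsics'],c['rvec'],c['tvec'])
E
```

```text
{'time_s': 0.0, 'eef_pos': array([169.90284263, 496.49072629, 241.73914353]), 'ee_rot': array([-2.31264187e-04,  1.64148494e-01,  9.86435428e-01, -6.03154746e-04]), 'force': array([-0.68458895, -0.84287762, -0.06693094]), 'grip_width': 1.0028693034763514} 11.0
scene [[438.41788746   0.         278.02498194]
 [  0.         438.41788746 210.90807274]
 [  0.           0.           1.        ]] [ 1.26830329  2.37422642 -0.82611586] [ 297.23358215 -330.40193938 1398.7294058 ]
side [[439.95506713   0.         283.72099189]
 [  0.         439.95506713 209.70043592]
 [  0.           0.           1.        ]] [ 2.10492863 -0.23451569  0.15013843] [-592.03323263  178.67131987  836.49677966]
```

View pics/scene0.png

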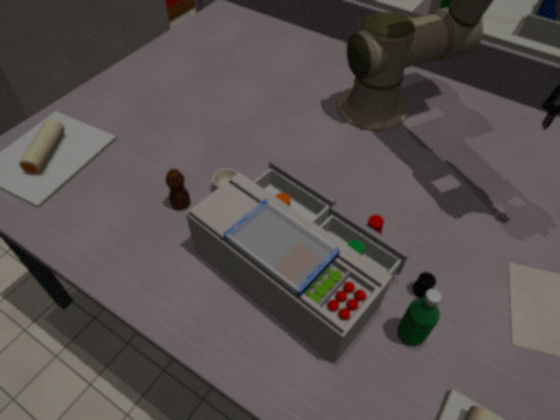

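View pics/side0.png

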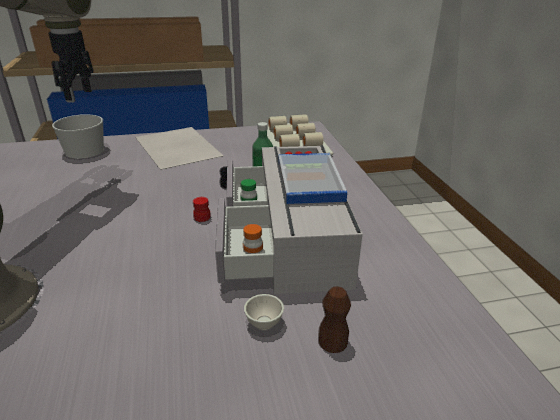

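The scene view shows the orange cap at (283,199) and the green cap at (357,245). The red (375,222) and black (425,284) jars stand on the bench, so they are decoys. The side view has orange at (252,232) in the near, -y drawer. Next I'll enlarge both views to measure.

Run:
```python
import cv2,pickle
c=pickle.load(open('scene.pkl','rb'))['img'][:,:,::-1]
cv2.imwrite('pics/s1.png',cv2.resize(c[150:360,160:440],None,fx=2.85,fy=2.85,interpolation=cv2.INTER_CUBIC)) 
c=pickle.load(open('side.pkl','rb'))['img'][:,:,::-1]
cv2.imwrite('pics/d1.png',cv2.resize(c[120:360,180:380],None,fx=2.5,fy=2.5,interpolation=cv2.INTER_CUBIC))
```

```text
(no output)
```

View pics/s1.png

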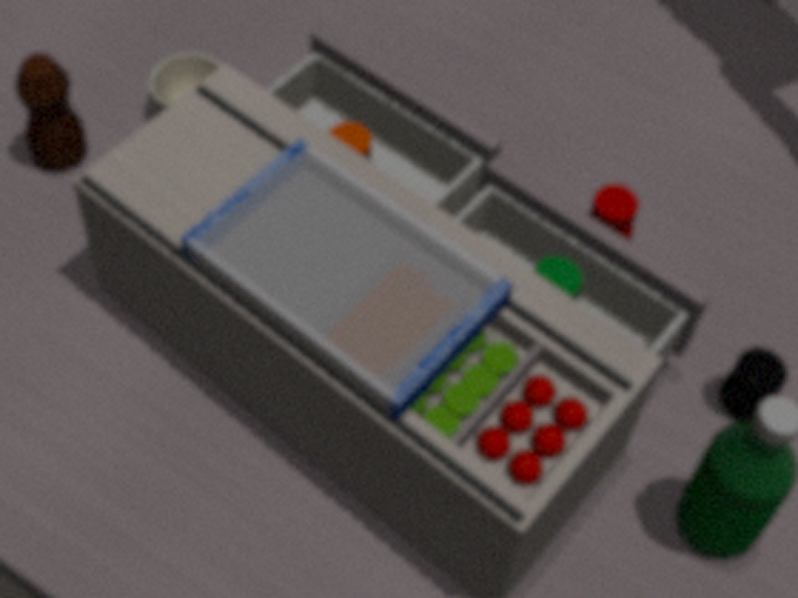

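View pics/d1.png

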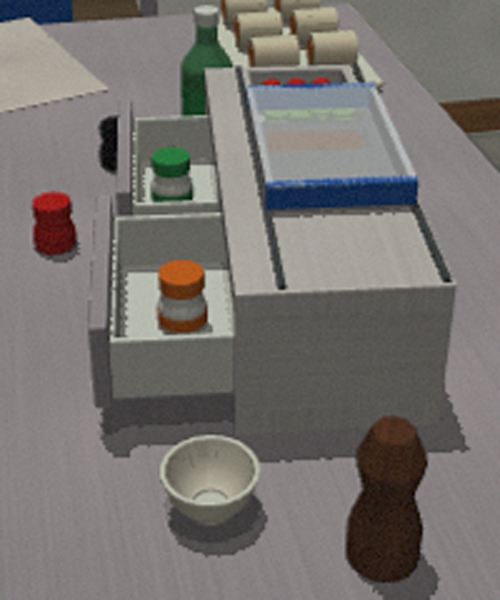

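Pixels read (crop coordinates): deck corners, hood top corners and drawer-front ends are all visible in both views. The orange jar is in the near (right, -y) drawer and the green jar is in the left one. Now fit the station pose, the hood and both openings.

```bash
cat > fit.py <<'E'
import numpy as np,cv2,pickle
from scipy.optimize import least_squares
C={n:pickle.load(open(n+'.pkl','rb')) for n in('scene','side')}
def px(n,u,v): return np.array([u/2.85+160,v/2.85+150]) if n=='scene' else np.array([u/2.5+180,v/2.5+120])
# params: X,Y,yaw, hood right-end y, dr_right, dr_left  ; kind functions
D=lambda x,y,z:(lambda p:(x,y,z))
obs=[('scene',80,182,D(90,-210,135)),('scene',519,527,D(90,210,135)),('scene',662,360,D(-75,210,135)),('scene',222,67,D(-75,-210,135)),
('side',235,293,D(-75,-210,135)),('side',455,285,D(90,-210,135)),('side',206,69,D(-75,210,135)),
('scene',300,143,lambda p:(-40,p[3],161)),('scene',190,238,lambda p:(85,p[3],161)),('scene',508,285,lambda p:(-40,p[3]+200,161)),('scene',397,408,lambda p:(85,p[3]+200,161)),
('side',266,185,lambda p:(-40,p[3],161)),('side',412,178,lambda p:(85,p[3],161)),
('scene',313,38,lambda p:(-90-p[4],-202.5,106)),('scene',497,150,lambda p:(-90-p[4],-2.5,106)),
('scene',703,305,lambda p:(-90-p[5],202.5,106)),('side',92,325,lambda p:(-90-p[4],-202.5,106))]
def proj(n,p,q):
    c,s=np.cos(p[2]),np.sin(p[2]); w=np.array([p[0]+c*q[0]-s*q[1],p[1]+s*q[0]+c*q[1],q[2]])
    k=C[n]; return cv2.projectPoints(w[None],k['rvec'],k['tvec'],k['intrinsics'],None)[0].ravel()
f=lambda p:np.concatenate([proj(n,p,g(p))-px(n,u,v) for n,u,v,g in obs])
def ray(n,uv,z):
    k=C[n];R=cv2.Rodrigues(k['rvec'])[0];o=-R.T@k['tvec'];d=R.T@np.linalg.inv(k['intrinsics'])@[*uv,1]
    return o+d*(z-o[2])/d[2]
if __name__=='__main__':
    r=least_squares(f,[500,0,0,-120,80,80],x_scale=[100,100,.1,100,50,50],loss='soft_l1'); p=r.x
    print(p.round(3)); print(f(p).reshape(-1,2).round(1).tolist())
    T=lambda x,y:(p[:2]+np.array([[np.cos(p[2]),-np.sin(p[2])],[np.sin(p[2]),np.cos(p[2])]])@[x,y]).round(1)
    print('hood face',T(-22.5,p[3]),T(22.5,p[3]),'drR',T(-90-p[4],-102.5))
    for nm,n,u,v,z in [('orange','side',181,273,89),('mill top','side',390,425,120),('mill','scene',42,75,110),('ramekin','side',210,470,40),('ramekin','scene',187,82,40)]:
        w=ray(n,px(n,u,v),z); c,s=np.cos(p[2]),np.sin(p[2]); d=w[:2]-p[:2]; print(nm,w.round(0),'station',[round(c*d[0]+s*d[1]),round(-s*d[0]+c*d[1])])
E
python3 fit.py
```

```text
[ 6.68168e+02  1.03720e+02 -1.38000e-01 -9.42410e+01  8.53340e+01
  6.39280e+01]
[[-2.7, -0.9], [0.3, 2.1], [0.1, 0.2], [1.2, -1.5], [-0.6, 0.1], [0.1, -0.3], [-0.3, -1.0], [0.0, -1.7], [-3.3, 0.0], [2.1, 0.4], [0.4, -0.3], [0.2, -0.6], [2.6, 0.2], [0.3, -3.4], [-0.0, -1.6], [-0.1, -0.0], [2.2, 0.1]]
hood face [632.9  13.5] [677.4   7.3] drR [480.4  26.4]
orange [543.   9.  89.] station [-111, -111]
mill top [ 637. -238.  120.] station [16, -343]
mill [ 644. -228.  110.] station [22, -332]
ramekin [ 532. -171.   40.] station [-97, -291]
ramekin [ 534. -167.   40.] station [-95, -287]
```

The drawer to shut is drawer_right. It holds the orange jar at station (-111,-111) and is open about 85 mm. The hood's right face is at station y ≈ -94, and the fit residuals are a few mm. Next I plan the approach beside the hood.

```bash
cat > go.py <<'E'
import sys,numpy as np
from scipy.spatial.transform import Rotation as Ro
from rig import ctrl
S=np.array([668.2,103.7]);a=-.138;M=np.array([[np.cos(a),-np.sin(a)],[np.sin(a),np.cos(a)]])
def state():
    s=ctrl.sense();q=s['ee_rot'];return s,Ro.from_quat([q[1],q[2],q[3],q[0]])
def to(x,y,z):
    s,R=state();w=np.r_[S+M@[x,y],z]
    G=Ro.from_matrix(np.array([[-M[0,0],M[0,1],0],[-M[1,0],M[1,1],0],[0,0,-1]]))
    print('st',(M.T@(s['eef_pos'][:2]-S)).round(1),s['eef_pos'].round(1),'t',round(s['time_s'],2),'F',(M.T@s['force'][:2]).round(2),round(s['force'][2],2),'grip',round(s['grip_width'],3),'tips',ctrl.tips_ahead)
    print('offset',(R.inv().apply(w-s['eef_pos'])/1000).round(4),'ang',(R.inv()*G).as_rotvec(degrees=True).round(2))
if __name__=='__main__': to(*map(float,sys.argv[1:4]))
E
python3 go.py 10 -150 245
```

```text
st [-547.6  320.5] [169.9 496.5 241.8] t 0.1 F [-0.62  0.14] -0.1 grip 1.0 tips 11.0
offset [-0.637  -0.3556 -0.0029] ang [ -0.06  -0.02 -10.99]
```

{"fn": "move_arm", "kwargs": {
  "motion": [
    {"offset": [-0.05, -0.028, 0], "angular": [0, 0, -2.2], "jaw": 0},
    {"offset": [-0.1, -0.056, 0], "angular": [0, 0, -4.4], "jaw": 0},
    {"offset": [-0.15, -0.084, 0], "angular": [0, 0, -6.6], "jaw": 0},
    {"offset": [-0.2, -0.112, 0], "angular": [0, 0, -8.8], "jaw": 0},
    {"offset": [-0.25, -0.14, 0], "angular": [0, 0, -11], "jaw": 0}
  ],
  "squeeze": 30
}}

```text
time_s: 0.72
eef_pos: [362.1, 281.7, 242.2]
ee_rot: [-0.0, 0.068, 0.998, -0.0]
force: [0.6, 0.2, 0.5]
grip_width: -0.001
```

```bash
python3 go.py 10 -150 245
```

```text
st [-327.7  134.2] [362.1 281.7 242.2] t 0.72 F [0.54 0.25] 0.54 grip -0.001 tips 11.0
offset [-0.3372 -0.2847 -0.0028] ang [-0.   -0.01  0.09]
```

{"fn": "move_arm", "kwargs": {
  "motion": [
    {"offset": [-0.046, -0.039, 0], "jaw": 0},
    {"offset": [-0.092, -0.078, 0], "jaw": 0},
    {"offset": [-0.138, -0.117, 0], "jaw": 0},
    {"offset": [-0.184, -0.156, 0], "jaw": 0},
    {"offset": [-0.23, -0.195, 0], "jaw": 0}
  ]
}}

```text
schema error: expected keys offset, angular, jaw
```

{"fn": "move_arm", "kwargs": {
  "motion": [
    {"offset": [-0.04, -0.035, 0], "jaw": 0},
    {"offset": [-0.08, -0.07, 0], "jaw": 0},
    {"offset": [-0.107, -0.09, 0], "jaw": 0},
    {"offset": [-0.107, -0.09, 0], "jaw": 0}
  ]
}}

```text
schema error: expected keys offset, angular, jaw
```

```bash
python3 go.py 10 -150 160
```

```text
st [-327.7  134.2] [362.1 281.7 242.2] t 0.72 F [0.54 0.25] 0.54 grip -0.001 tips 11.0
offset [-0.3372 -0.2847  0.0822] ang [-0.   -0.01  0.09]
```

{"fn": "move_arm", "kwargs": {
  "motion": [
    {"offset": [-0.046, -0.039, 0], "angular": [0, 0, 0], "jaw": 0},
    {"offset": [-0.092, -0.078, 0], "angular": [0, 0, 0], "jaw": 0},
    {"offset": [-0.138, -0.117, 0], "angular": [0, 0, 0], "jaw": 0},
    {"offset": [-0.184, -0.156, 0], "angular": [0, 0, 0], "jaw": 0},
    {"offset": [-0.23, -0.195, 0], "angular": [0, 0, 0], "jaw": 0}
  ]
}}

```text
time_s: 1.35
eef_pos: [563.2, 56.8, 242.0]
ee_rot: [-0.0, 0.069, 0.998, 0.0]
force: [0.7, 1.0, 0.6]
grip_width: -0.001
```

{"fn": "move_arm", "kwargs": {
  "motion": [
    {"offset": [-0.04, -0.035, 0], "angular": [0, 0, 0], "jaw": 0},
    {"offset": [-0.08, -0.07, 0], "angular": [0, 0, 0], "jaw": 0},
    {"offset": [-0.107, -0.09, 0], "angular": [0, 0, 0], "jaw": 0},
    {"offset": [-0.107, -0.09, 0], "angular": [0, 0, 0], "jaw": 0}
  ]
}}

```text
time_s: 1.85
eef_pos: [656.5, -47.1, 240.7]
ee_rot: [-0.001, 0.07, 0.998, 0.0]
force: [0.1, 0.6, -0.5]
grip_width: 0.001
```

```bash
python3 go.py 10 -150 160
```

```text
st [   9.1 -151. ] [656.5 -47.1 240.7] t 1.85 F [-0.02  0.61] -0.46 grip 0.001 tips 11.0
offset [-0.001   0.001   0.0807] ang [ 0.   -0.1  -0.12]
```

{"fn": "move_arm", "kwargs": {
  "motion": [
    {"offset": [0, 0, 0.03], "angular": [0, 0, 0], "jaw": 0},
    {"offset": [0, 0, 0.06], "angular": [0, 0, 0], "jaw": 0},
    {"offset": [0, 0, 0.08], "angular": [0, 0, 0], "jaw": 0},
    {"offset": [0, 0, 0.08], "angular": [0, 0, 0], "jaw": 0}
  ]
}}

```text
time_s: 2.35
eef_pos: [654.8, -44.4, 161.0]
ee_rot: [-0.002, 0.069, 0.998, 0.0]
force: [0.6, 0.1, 0.1]
grip_width: -0.004
```

```bash
python3 go.py 10 -94 160
python3 - <<'E'
from rig import ctrl
import cv2,numpy as np
a=ctrl.capture('side')['img'][80:360,150:430,::-1];b=ctrl.capture('scene')['img'][100:380,160:440,::-1]
r=lambda c:cv2.resize(c,(400,400),interpolation=cv2.INTER_CUBIC)
cv2.imwrite('pics/p2.png',np.hstack([r(a),r(b)]))
E
```

```text
st [   7.1 -148.5] [654.8 -44.4 161. ] t 2.35 F [0.57 0.21] 0.13 grip -0.004 tips 11.0
offset [-0.0029  0.0545  0.001 ] ang [ 0.03 -0.2   0.05]
```

View pics/p2.png

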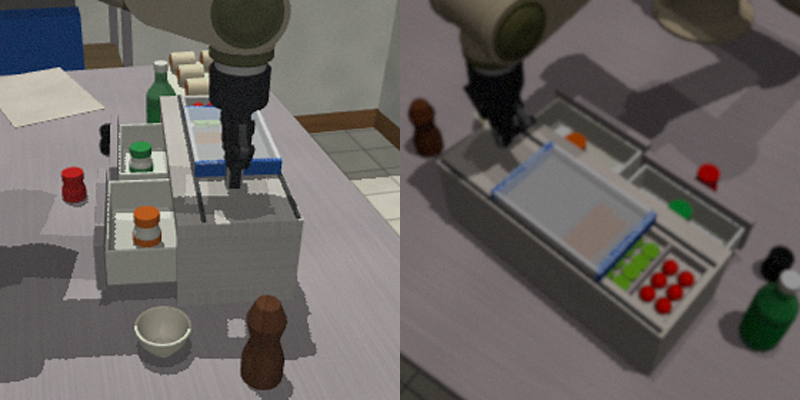

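The picture shows the shut fingertips (left half, 235,187) just above the deck, to the right of the hood's blue end face and touching nothing. Now push slowly toward +y.

{"fn": "move_arm", "kwargs": {
  "motion": [
    {"offset": [0, 0.008, 0], "angular": [0, 0, 0], "jaw": 0},
    {"offset": [0, 0.016, 0], "angular": [0, 0, 0], "jaw": 0},
    {"offset": [0, 0.024, 0], "angular": [0, 0, 0], "jaw": 0},
    {"offset": [0, 0.032, 0], "angular": [0, 0, 0], "jaw": 0},
    {"offset": [0, 0.04, 0], "angular": [0, 0, 0], "jaw": 0}
  ]
}}

```text
time_s: 3.08
eef_pos: [661.4, -5.1, 162.3]
ee_rot: [-0.0, 0.069, 0.998, -0.0]
force: [0.4, -1.9, -0.4]
grip_width: 0.002
```

{"fn": "move_arm", "kwargs": {
  "motion": [
    {"offset": [0, 0.008, 0], "angular": [0, 0, 0], "jaw": 0},
    {"offset": [0, 0.016, 0], "angular": [0, 0, 0], "jaw": 0},
    {"offset": [0, 0.024, 0], "angular": [0, 0, 0], "jaw": 0},
    {"offset": [0, 0.032, 0], "angular": [0, 0, 0], "jaw": 0},
    {"offset": [0, 0.04, 0], "angular": [0, 0, 0], "jaw": 0}
  ]
}}

```text
time_s: 3.7
eef_pos: [666.9, 34.5, 162.2]
ee_rot: [-0.0, 0.069, 0.998, -0.0]
force: [-1.9, -1.3, 0.3]
grip_width: 0.0
```

```bash
python3 go.py 10 0 160
```

```text
st [  8.2 -68.8] [666.9  34.5 162.2] t 3.7 F [-1.7  -1.54] 0.29 grip 0.0 tips 11.0
offset [-0.0018  0.0688  0.0022] ang [-0.   -0.02  0.01]
```

Force is about -1.5 N, so the hood is moving with the fingers.

{"fn": "move_arm", "kwargs": {
  "motion": [
    {"offset": [0, 0.008, 0], "angular": [0, 0, 0], "jaw": 0},
    {"offset": [0, 0.016, 0], "angular": [0, 0, 0], "jaw": 0},
    {"offset": [0, 0.024, 0], "angular": [0, 0, 0], "jaw": 0},
    {"offset": [0, 0.032, 0], "angular": [0, 0, 0], "jaw": 0},
    {"offset": [0, 0.038, 0], "angular": [0, 0, 0], "jaw": 0}
  ]
}}

```text
time_s: 4.32
eef_pos: [672.2, 72.1, 162.3]
ee_rot: [-0.0, 0.069, 0.998, 0.0]
force: [-1.5, -2.0, 0.5]
grip_width: 0.003
```

{"fn": "move_arm", "kwargs": {
  "motion": [
    {"offset": [0, 0.003, 0], "angular": [0, 0, 0], "jaw": 0},
    {"offset": [0, 0.006, 0], "angular": [0, 0, 0], "jaw": 0},
    {"offset": [0, 0.009, 0], "angular": [0, 0, 0], "jaw": 0},
    {"offset": [0, 0.012, 0], "angular": [0, 0, 0], "jaw": 0}
  ]
}}

```text
time_s: 4.82
eef_pos: [673.8, 83.5, 162.3]
ee_rot: [0.0, 0.069, 0.998, -0.0]
force: [-1.7, -2.0, -0.3]
grip_width: 0.001
```

```bash
python3 go.py 10 0 160
```

```text
st [  8.3 -19.2] [673.8  83.5 162.3] t 4.83 F [-1.45 -2.18] -0.31 grip 0.001 tips 11.0
offset [-0.0017  0.0192  0.0023] ang [-0.  0.  0.]
```

Still no end stop, so continue in small steps and watch the force.

{"fn": "move_arm", "kwargs": {
  "motion": [
    {"offset": [0, 0.002, 0], "angular": [0, 0, 0], "jaw": 0},
    {"offset": [0, 0.004, 0], "angular": [0, 0, 0], "jaw": 0},
    {"offset": [0, 0.006, 0], "angular": [0, 0, 0], "jaw": 0}
  ]
}}

```text
time_s: 5.2
eef_pos: [674.6, 89.5, 162.3]
ee_rot: [-0.0, 0.069, 0.998, 0.0]
force: [-1.8, -1.9, 0.5]
grip_width: -0.004
```

{"fn": "move_arm", "kwargs": {
  "motion": [
    {"offset": [0, 0.002, 0], "angular": [0, 0, 0], "jaw": 0},
    {"offset": [0, 0.004, 0], "angular": [0, 0, 0], "jaw": 0}
  ]
}}

```text
time_s: 5.45
eef_pos: [675.1, 93.5, 162.3]
ee_rot: [-0.0, 0.069, 0.998, -0.0]
force: [-1.2, -1.4, -0.7]
grip_width: 0.003
```

{"fn": "move_arm", "kwargs": {
  "motion": [
    {"offset": [0, 0.002, 0], "angular": [0, 0, 0], "jaw": 0},
    {"offset": [0, 0.004, 0], "angular": [0, 0, 0], "jaw": 0}
  ]
}}

```text
time_s: 5.7
eef_pos: [675.4, 95.5, 162.3]
ee_rot: [-0.001, 0.069, 0.998, -0.002]
force: [-5.5, -14.6, 2.3]
grip_width: -0.001
```

The force jumped to 14.6 N at station y ≈ -7, which is the end stop. Back off and lift.

{"fn": "move_arm", "kwargs": {
  "motion": [
    {"offset": [0, -0.015, 0], "angular": [0, 0, 0], "jaw": 0},
    {"offset": [0, -0.04, 0], "angular": [0, 0, 0], "jaw": 0},
    {"offset": [0, -0.045, -0.04], "angular": [0, 0, 0], "jaw": 0},
    {"offset": [0, -0.045, -0.08], "angular": [0, 0, 0], "jaw": 0},
    {"offset": [0, -0.045, -0.08], "angular": [0, 0, 0], "jaw": 0}
  ]
}}

```text
time_s: 6.32
eef_pos: [670.4, 51.4, 246.0]
ee_rot: [0.003, 0.069, 0.998, 0.0]
force: [0.2, -0.0, -0.1]
grip_width: 0.001
```

```bash
python3 go.py -225 -102.5 240
python3 - <<'E'
from rig import ctrl
import cv2,numpy as np
a=ctrl.capture('side')['img'][80:360,150:430,::-1];b=ctrl.capture('scene')['img'][100:380,160:440,::-1]
r=lambda c:cv2.resize(c,(400,400),interpolation=cv2.INTER_CUBIC)
cv2.imwrite('pics/p3.png',np.hstack([r(a),r(b)]))
E
```

```text
st [  9.4 -51.5] [670.4  51.4 246. ] t 6.33 F [0.21 0.02] -0.12 grip 0.001 tips 11.0
offset [ 0.2344 -0.0512  0.0044] ang [ 0.04  0.4  -0.05]
```

View pics/p3.png

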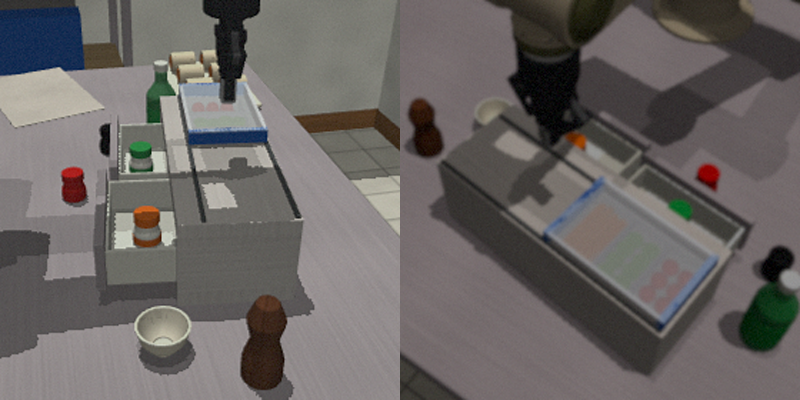

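The hood now covers all the pans, with its far end at the left end of the deck (right half, 690,290), and nothing else has moved. Next, move in front of the right drawer.

{"fn": "move_arm", "kwargs": {
  "motion": [
    {"offset": [0.05, -0.011, 0], "angular": [0, 0, 0], "jaw": 0},
    {"offset": [0.1, -0.022, 0], "angular": [0, 0, 0], "jaw": 0},
    {"offset": [0.15, -0.033, 0], "angular": [0, 0, 0], "jaw": 0},
    {"offset": [0.2, -0.044, 0], "angular": [0, 0, 0], "jaw": 0},
    {"offset": [0.235, -0.051, 0], "angular": [0, 0, 0], "jaw": 0}
  ]
}}

```text
time_s: 7.05
eef_pos: [427.2, 34.4, 241.1]
ee_rot: [-0.001, 0.069, 0.998, 0.0]
force: [0.6, 0.4, 0.4]
grip_width: -0.002
```

{"fn": "move_arm", "kwargs": {
  "motion": [
    {"offset": [0, 0, 0], "angular": [0, 0, 0], "jaw": 0},
    {"offset": [0, 0, 0.05], "angular": [0, 0, 0], "jaw": 0},
    {"offset": [0, 0, 0.1], "angular": [0, 0, 0], "jaw": 0},
    {"offset": [0, 0, 0.145], "angular": [0, 0, 0], "jaw": 0},
    {"offset": [0, 0, 0.145], "angular": [0, 0, 0], "jaw": 0}
  ]
}}

```text
time_s: 7.68
eef_pos: [428.4, 34.7, 94.8]
ee_rot: [-0.003, 0.069, 0.998, 0.0]
force: [0.4, -0.5, 1.0]
grip_width: 0.002
```

```bash
python3 go.py -195 -102.5 96
```

```text
st [-228.  -101.4] [428.4  34.7  94.8] t 7.67 F [ 0.44 -0.42] 1.0 grip 0.002 tips 11.0
offset [-0.033  -0.0011 -0.0015] ang [ 0.03 -0.4  -0.01]
```

{"fn": "move_arm", "kwargs": {
  "motion": [
    {"offset": [-0.008, 0, 0], "angular": [0, 0, 0], "jaw": 0},
    {"offset": [-0.016, 0, 0], "angular": [0, 0, 0], "jaw": 0},
    {"offset": [-0.022, 0, 0], "angular": [0, 0, 0], "jaw": 0},
    {"offset": [-0.027, 0, 0], "angular": [0, 0, 0], "jaw": 0},
    {"offset": [-0.032, 0, 0], "angular": [0, 0, 0], "jaw": 0}
  ]
}}

```text
time_s: 8.3
eef_pos: [461.8, 30.1, 97.5]
ee_rot: [0.0, 0.069, 0.998, -0.0]
force: [0.1, -0.1, 0.4]
grip_width: 0.001
```

{"fn": "move_arm", "kwargs": {
  "motion": [
    {"offset": [-0.004, 0, 0], "angular": [0, 0, 0], "jaw": 0},
    {"offset": [-0.008, 0, 0], "angular": [0, 0, 0], "jaw": 0},
    {"offset": [-0.012, 0, 0], "angular": [0, 0, 0], "jaw": 0},
    {"offset": [-0.016, 0, 0], "angular": [0, 0, 0], "jaw": 0},
    {"offset": [-0.02, 0, 0], "angular": [0, 0, 0], "jaw": 0}
  ]
}}

```text
time_s: 8.93
eef_pos: [481.4, 27.4, 97.3]
ee_rot: [-0.0, 0.069, 0.998, 0.0]
force: [-1.6, 1.5, 0.9]
grip_width: 0.001
```

{"fn": "move_arm", "kwargs": {
  "motion": [
    {"offset": [-0.005, 0, 0], "angular": [0, 0, 0], "jaw": 0},
    {"offset": [-0.01, 0, 0], "angular": [0, 0, 0], "jaw": 0},
    {"offset": [-0.015, 0, 0], "angular": [0, 0, 0], "jaw": 0},
    {"offset": [-0.02, 0, 0], "angular": [0, 0, 0], "jaw": 0},
    {"offset": [-0.025, 0, 0], "angular": [0, 0, 0], "jaw": 0}
  ]
}}

```text
time_s: 9.55
eef_pos: [506.3, 23.9, 97.2]
ee_rot: [-0.0, 0.069, 0.998, 0.0]
force: [-1.3, 0.9, 0.9]
grip_width: 0.002
```

```bash
python3 go.py -101 -102.5 96
python3 - <<'E'
from rig import ctrl
import cv2,numpy as np
a=ctrl.capture('side')['img'][80:360,150:430,::-1];b=ctrl.capture('scene')['img'][100:380,160:440,::-1]
r=lambda c:cv2.resize(c,(400,400),interpolation=cv2.INTER_CUBIC)
cv2.imwrite('pics/p4.png',np.hstack([r(a),r(b)]))
E
```

```text
st [-149.4 -101.3] [506.3  23.9  97.2] t 9.55 F [-1.46  0.68] 0.89 grip 0.002 tips 11.0
offset [-0.0484 -0.0012  0.0012] ang [ 0.   -0.01  0.01]
```

View pics/p4.png

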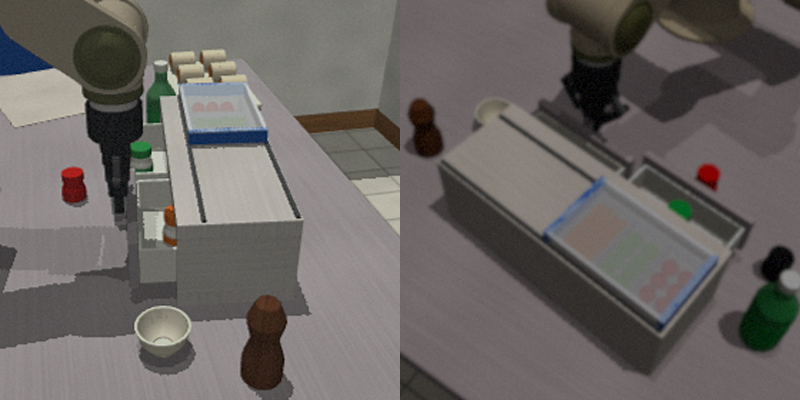

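The right drawer is part-way in, the orange jar stands upright (left half, 170,225), and the left drawer is unmoved. Continue.

{"fn": "move_arm", "kwargs": {
  "motion": [
    {"offset": [-0.006, 0, 0], "angular": [0, 0, 0], "jaw": 0},
    {"offset": [-0.012, 0, 0], "angular": [0, 0, 0], "jaw": 0},
    {"offset": [-0.018, 0, 0], "angular": [0, 0, 0], "jaw": 0},
    {"offset": [-0.024, 0, 0], "angular": [0, 0, 0], "jaw": 0},
    {"offset": [-0.03, 0, 0], "angular": [0, 0, 0], "jaw": 0}
  ]
}}

```text
time_s: 10.28
eef_pos: [536.1, 19.8, 97.3]
ee_rot: [-0.0, 0.069, 0.998, -0.0]
force: [-1.4, -0.1, -0.1]
grip_width: 0.002
```

{"fn": "move_arm", "kwargs": {
  "motion": [
    {"offset": [-0.003, 0, 0], "angular": [0, 0, 0], "jaw": 0},
    {"offset": [-0.006, 0, 0], "angular": [0, 0, 0], "jaw": 0},
    {"offset": [-0.009, 0, 0], "angular": [0, 0, 0], "jaw": 0}
  ]
}}

```text
time_s: 10.65
eef_pos: [544.7, 18.6, 97.3]
ee_rot: [-0.0, 0.069, 0.998, 0.0]
force: [-1.3, 1.0, 0.6]
grip_width: -0.001
```

{"fn": "move_arm", "kwargs": {
  "motion": [
    {"offset": [-0.002, 0, 0], "angular": [0, 0, 0], "jaw": 0},
    {"offset": [-0.004, 0, 0], "angular": [0, 0, 0], "jaw": 0}
  ]
}}

```text
time_s: 10.9
eef_pos: [548.7, 18.0, 97.3]
ee_rot: [-0.0, 0.069, 0.998, 0.0]
force: [-1.6, 1.2, 0.1]
grip_width: -0.001
```

{"fn": "move_arm", "kwargs": {
  "motion": [
    {"offset": [-0.002, 0, 0], "angular": [0, 0, 0], "jaw": 0},
    {"offset": [-0.004, 0, 0], "angular": [0, 0, 0], "jaw": 0}
  ]
}}

```text
time_s: 11.15
eef_pos: [552.7, 17.5, 97.3]
ee_rot: [0.0, 0.069, 0.998, 0.0]
force: [-1.2, 0.6, 0.3]
grip_width: -0.002
```

{"fn": "move_arm", "kwargs": {
  "motion": [
    {"offset": [-0.002, 0, 0], "angular": [0, 0, 0], "jaw": 0},
    {"offset": [-0.003, 0, 0], "angular": [0, 0, 0], "jaw": 0}
  ]
}}

```text
time_s: 11.4
eef_pos: [555.2, 17.2, 97.3]
ee_rot: [-0.001, 0.069, 0.998, 0.0]
force: [-7.1, 2.0, 4.3]
grip_width: -0.0
```

{"fn": "move_arm", "kwargs": {
  "motion": [
    {"offset": [-0.001, 0, 0], "angular": [0, 0, 0], "jaw": 0},
    {"offset": [-0.002, 0, 0], "angular": [0, 0, 0], "jaw": 0}
  ]
}}

```text
time_s: 11.65
eef_pos: [555.2, 17.2, 97.3]
ee_rot: [-0.003, 0.069, 0.998, 0.0]
force: [-18.0, 2.0, 12.4]
grip_width: -0.0
```

{"fn": "move_arm", "kwargs": {
  "motion": [
    {"offset": [0.01, 0, 0], "angular": [0, 0, 0], "jaw": 0},
    {"offset": [0.05, 0, 0], "angular": [0, 0, 0], "jaw": 0},
    {"offset": [0.09, 0, 0], "angular": [0, 0, 0], "jaw": 0},
    {"offset": [0.13, 0, -0.04], "angular": [0, 0, 0], "jaw": 0},
    {"offset": [0.16, 0, -0.09], "angular": [0, 0, 0], "jaw": 0}
  ]
}}

```text
time_s: 12.28
eef_pos: [397.3, 39.0, 187.9]
ee_rot: [-0.0, 0.069, 0.998, 0.0]
force: [0.7, -0.2, 0.8]
grip_width: 0.003
```

{"fn": "move_arm", "kwargs": {
  "motion": [
    {"offset": [0, 0, -0.05], "angular": [0, 0, 0], "jaw": 0},
    {"offset": [0, 0, -0.1], "angular": [0, 0, 0], "jaw": 0},
    {"offset": [0, 0, -0.1], "angular": [0, 0, 0], "jaw": 0}
  ]
}}

```text
time_s: 12.65
eef_pos: [400.2, 38.6, 290.4]
ee_rot: [0.004, 0.069, 0.998, -0.001]
force: [-0.5, 0.5, -1.3]
grip_width: 0.001
```

```bash
python3 go.py -101 -102.5 96
python3 - <<'E'
from rig import ctrl
import cv2,numpy as np
a=ctrl.capture('side')['img'][80:360,150:430,::-1];b=ctrl.capture('scene')['img'][100:380,160:440,::-1]
r=lambda c:cv2.resize(c,(400,400),interpolation=cv2.INTER_CUBIC)
cv2.imwrite('pics/p5.png',np.hstack([r(a),r(b)]))
E
```

```text
st [-256.5 -101.4] [400.2  38.6 290.4] t 12.65 F [-0.59  0.44] -1.26 grip 0.001 tips 11.0
offset [-0.1539 -0.0011  0.1957] ang [-0.03  0.48  0.02]
```

View pics/p5.png

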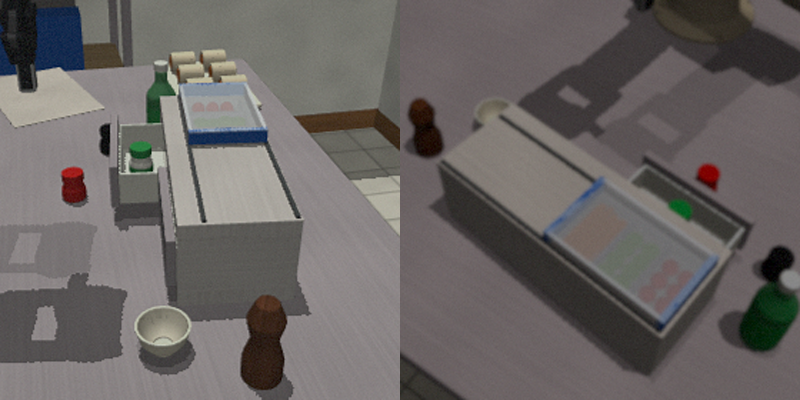

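The right drawer is shut, with its front standing slightly proud of the housing as described. The left drawer, green jar, soap, mill and ramekin are where they were, and the arm is clear.

```bash
python3 -c "
from rig import ctrl
print(ctrl.finish_job())"
```

```text
the job is handed in; nothing more can be done
None
```

The wrap station is closed up and the job is handed in; it reported no verdict. The clock stood at about 13 s of the 48 s allowed.

- **Hood:** I pushed it across with the shut fingertips until it met the end stop, where the force jumped from about 2 N to 15 N. The picture shows it covering all the pans.
- **Drawer with the orange-capped jar:** this was the right-hand one. I pushed it until it met its stop: 18 N, with no further movement. The fingertip position puts its front about 1 mm from the -90 mm given for shut. The jar was upright when last seen part-way in. Once the drawer was shut it could not be seen.
- **Everything else:** in the last pictures the left drawer with the green-capped jar is still open. That drawer, the soap bottle, the pepper mill and the ramekin look unmoved, and the arm is clear of everything.

My first position fit was only good to a few mm, so I went by contact force at each stop. It put the left drawer's opening at 64 mm, outside the stated 70–100 mm. I put that down to reading error and did not check it. One pair of move calls was refused for a missing field, and nothing moved.

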